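# Wind a gauge case's cover spring and hold the cover just below its balance point

## Task

Wind up the cover spring of the steel gauge case: turn the wing key on the case's side housing clockwise, in several partial turns, until it is against its stop. Then lift the cover by its pull bar past its balance point, keeping hold of it so that it does not run up to its open stop, bring it back down and hold it still just below the balance point, about six degrees under it, so that a colleague can check the hinge. Finish while still holding the cover there with the gripper, and leave everything else on the bench where it is.

Things in the scene. Friction and masses are not known exactly. Their poses are not given: they have to be found in the camera images.
- case: Fixed grey steel gauge case, 200 (x) by 240 (y) by 100 mm high; origin at the centre of its underside, +x towards its cover's hinge, -x towards the pull bar. A fixed spring housing, 160 by 110 by 90 mm high, on its +y side (centre 177 mm to +y) carries the key; a small loose bronze ring, 44 mm across, 14 mm high, lies on it about 78 mm to +x of the key.
- key_grip (a point): Centre of the wing of the steel key, 134 mm above the bench; the key turns about the vertical through it. The wing is an upright plate 46 mm long (along this x axis), 8 mm thick (y), 34 mm high, on a 12 mm stem: pinch it across its thickness from above. A pointer at the key's foot (towards -x) meets an upright pin at the stop.
- key (a joint): Winding of the key in rad: 0 unwound, grows as the key is turned clockwise seen from above, rigid stop at 3.6 (fully wound). It starts at 0. It stays where it is let go; turning takes 0.15 to 0.35 N m.
- lid_bar (a point): Centre of the cover's pull bar: round, steel, 12 mm thick, 120 mm long along this y axis, on two 10 mm rods at its ends, 51 mm in front of the cover's front edge. Pinch it mid-way from above, one finger before and one behind it; it may turn between the fingers as the cover rises. Shut, it is 104 mm above the bench; always 255 mm from the hinge line.
- lid_hinge (a point): Middle of the cover's hinge line, 104 mm above the bench at the case's far edge; the line runs along this point's y axis. The cover is a grey steel plate 204 by 248 by 6 mm, 0.8 kg.
- lid (a joint): Opening of the cover in rad: 0 shut and level, grows as the bar end rises, open stop at 1.5. With the key at its stop the balance point is at 0.80 (46 degrees): let go below it, the cover falls shut; above it, it swings up to the open stop. With the key unwound the balance point is about 1.1. Moving the cover takes under 3 N at the bar.

How it is judged:
By the outcome, as a careful person would: the job done as asked, in the order asked, and still so for the second after the job is handed in, while the arm keeps its last pose, push and grip.
It also fails if it takes over 72 s, if anything falls off the work surface, if the arm or the gripper's body presses on something with over 40 N, if the wrist force passes 120 N, or if a joint passes its speed limit or range.

## Robot

A 6-joint arm with a two-finger parallel gripper is mounted at the origin on the work surface. World frame = base frame: x ahead of the robot, y to its left, z up, the work surface at z = 0. Lengths are in mm, angles in degrees, forces in N, time in s.
With the tool pointing down it reaches from about 300 to 825 mm from the base axis. Payload 5.4 kg.
Tool frame: the origin (TCP) lies on the centre line of the jaws, within the pads' length; the fingertips stand 25 mm ahead of it and the grasp point (between the pads) lies 6 mm ahead of it; z points along the fingers, y is the direction in which the jaws open and shut (so a half turn about z gives the same grasp; the last joint's range is limited). The gripper opens to 92 mm and grips with 3 to 60 N. Pads are 20 mm wide; open, the fingers measure 128 mm over their backs; the gripper's body (75 mm by 189 mm) begins 69 mm behind the grasp point.
Start: joints at [61.186, 9.076, 91.501, -0, 79.423, -12.038], TCP at [165.975, 550.508, 239.601] pointing down, gripper open.
Joint ranges: [-166.64, 166.64], [-54.1, 131.32], [10.49, 154.53], [-73.88, 253.88], [9.74, 151.15], [-171.62, 171.62]. Speed limits (degrees/s): [147.25, 147.25, 180, 180, 180, 180].

## Interface

Orientations are given as a 3x3 rotation matrix whose columns are the frame's x, y, z axes.
In Python, from workcell import state, eyes, env, models gives the robot as it stands.
- The arm moves only by the tool apply_moves, never from a script. Its argument "targets" is a list of rows, each a list of 3 entries, a list of its own where there are three numbers: the finger opening in m, from 0 to 0.0919, then the shift along the tool's x, y, z in m, then the turn, a rotation vector about the tool's x, y, z in rad. A call has 1 to 10 rows; each row is the pose to reach, as a shift and turn from the pose measured when the call began, along the tool's axes at that moment; what a row does not reach only later rows make up. A row lasts 1/10 s, in which the tool goes at most 50 mm and 8.59 degrees, less where a joint would pass 70% of its speed; a pose out of reach is approached as far as the arm can. A call with a gripper value outside its range is refused whole. The fingers move at their own pace and stop on an object; "squeeze" is the grip in N (left out, the last holds). Time passes only in rows, so rows that repeat a pose let the fingers close. It gives the time, the measured TCP pose, the force and the opening at its end, in the units of the state.
- state(): the state, without advancing time (a new reading comes with each control period).
- eyes.capture(name): name is "side" or "top"; returns a dict with "img" (420x560x3 uint8, blue, green, red), "K" (3x3 intrinsics, pixels), "k1" (the pictures are not rectified: a ray, as slopes to the right and down, at radius r is drawn at 1 + k1 r^2 times it, then the intrinsics apply), "rvec" (rotation vector, rad) and "tvec" (3), from world to camera coordinates, as OpenCV has them. Camera axes: x right, y down, z forward; pixel columns grow to the right and rows downward; lengths in mm; the calibration is good to about 2 mm. A picture is of the moment at which its call begins. There is no depth.
- env.finish_job(): hands the job in, once; it reports no verdict.
Trained networks look in a picture, given as the dict that the camera call returned (one of the last four; its "shot" number tells which), for a name from the list of things; names that differ only in an ending like _2 or _b are one class to them, and where a whole thing is asked for, a point or a joint stands for the part that bears it (a point fixed in the world has none). Each returns a list of dicts, best first, with "score" (0 to 1); they miss things now and then, are a little off and sometimes report something else, mostly with a low value. They report only what shows in the picture. A call takes as long as a camera call.
- models.find_in(name, picture): "xy" ([column, row] as shares, 0 to 1, of the picture: columns of its width, rows of its height, amid what is visible of it).
- models.trace(name, picture): "mask" (420x560 bool, what is visible of it) and "xy" ([column, row] as shares, 0 to 1, of the picture: columns of its width, rows of its height, amid what is visible of it).
The state is a dict: "time_s": time; "joint_positions": joint angles; "qd": joint speeds; "joint_torque": joint torques, N m; "tcp_pos": TCP position; "tcp_rot": TCP orientation; "contact_force": force on the tool from outside, world axes, zero at the start; "moment": the same for the moment, N m; "finger_gap": opening from 0.0 (shut) to 1.0 (fully open).
Only numpy, scipy, OpenCV 4.12 (cv2) and the standard library are available. Lean on these libraries where they do the work, as an engineer would, in place of code of your own. Each camera call takes 0.05 s, during which the arm holds its last target. There are 200 camera calls.

## Working session

There is one attempt and no reset: what is moved stays moved. The work goes in short steps, Python scripts to look and compute and a tool call to move; the robot and the scene stay as the last step left them, time stands still between calls to the robot, and variables do not carry over. Pictures are saved under pics/ and viewed, about 8 in all and at most 12, crops included, and the job is handed in when it is done.

Besides the shell and the picture viewer there is one more tool, called by a JSON object that holds its "fn" and its "kwargs". apply_moves: Moves the arm, as the interface text tells. Its arguments: {"type":"object","properties":{"targets":{"type":"array"},"squeeze":{"type":"number"}},"required":["targets"]}

```bash
mkdir -p pics
cat > h.py <<'E'
import numpy as np, cv2
from workcell import state, eyes, env, models
def ray(p,xy):
    K=np.array(p["K"]);k1=p["k1"]
    d=np.array([(xy[0]-K[0,2])/K[0,0],(xy[1]-K[1,2])/K[1,1]])
    u=d.copy()
    for _ in range(20): u=d/(1+k1*(u@u))
    R=cv2.Rodrigues(np.array(p["rvec"],float))[0];t=np.array(p["tvec"],float).ravel()
    return -R.T@t, R.T@np.array([u[0],u[1],1.])
def onz(p,xy,z):
    c,d=ray(p,xy); return c+d*(z-c[2])/d[2]
def proj(p,X):
    R=cv2.Rodrigues(np.array(p["rvec"],float))[0];t=np.array(p["tvec"],float).ravel()
    c=R@np.array(X,float)+t; u=c[:2]/c[2]; u=u*(1+p["k1"]*(u@u)); K=np.array(p["K"])
    return [K[0,0]*u[0]+K[0,2],K[1,1]*u[1]+K[1,2]]
def tri(ps,xys):
    A=np.zeros((3,3));b=np.zeros(3)
    for p,xy in zip(ps,xys):
        c,d=ray(p,xy);d/=np.linalg.norm(d);M=np.eye(3)-np.outer(d,d);A+=M;b+=M@c
    return np.linalg.solve(A,b)
E
python3 - <<'E'
from h import *
s=state();print(s)
ps={n:eyes.capture(n) for n in("side","top")}
for n,p in ps.items():
    cv2.imwrite(f"pics/{n}0.png",p["img"]); print(n,"cam",ray(p,[280,210]))
    for t in("case","key_grip","key","lid_bar","lid_hinge","lid"):
        try:
            r=models.find_in(t,p); print(n,t,[(np.round(np.array(q["xy"])*[560,420],1).tolist(),round(q["score"],2)) for q in r[:3]])
        except Exception as e: print(n,t,e)
E
```

```text
{'time_s': 0.0, 'joint_positions': array([ 6.11863946e+01,  9.11177347e+00,  9.15709790e+01, -2.26435980e-03,
        7.94228590e+01, -1.20377013e+01]), 'qd': array([ 0.01550306, -0.00465909,  0.03328643,  0.0297375 , -0.04698977,
        0.02292313]), 'joint_torque': array([ 7.94507341e-04, -3.85564685e+01, -3.22117031e+01,  7.02882092e-02,
        3.77687055e-02, -1.62012830e-04]), 'tcp_pos': array([165.70860625, 550.00434695, 238.63791637]), 'tcp_rot': array([[-9.57442922e-01,  2.88621414e-01, -8.54344437e-04],
       [ 2.88622470e-01,  9.57441591e-01, -1.63377906e-03],
       [ 3.46441276e-04, -1.81083320e-03, -9.99998300e-01]]), 'contact_force': array([0.12303447, 0.43702659, 0.09987902]), 'moment': array([-0.00425246,  0.02011841,  0.01295966]), 'finger_gap': 0.999280553394176}
side cam (array([ 430.86445658, -321.30213661,  610.77960811]), array([ 0.2548775 ,  0.58682142, -0.76857003]))
side case [([338.4, 310.9], 0.85)]
side key_grip []
side key [([264.2, 210.2], 0.8)]
side lid_bar [([350.9, 319.1], 0.68)]
side lid_hinge [([350.6, 319.6], 0.93)]
side lid [([356.6, 323.5], 0.62)]
top cam (array([469.99131576,  39.16383258, 821.98108123]), array([ 0.21013355,  0.02061208, -0.97749112]))
top case [([372.6, 230.9], 0.83)]
top key_grip [([400.3, 235.5], 0.31)]
top key [([271.0, 243.5], 0.59)]
top lid_bar [([397.3, 236.2], 0.93), ([270.9, 239.5], 0.72)]
top lid_hinge [([399.4, 238.7], 0.85)]
top lid [([400.6, 240.3], 0.63)]
```

```bash
python3 -c "
import cv2,numpy as np
a=cv2.imread('pics/side0.png');b=cv2.imread('pics/top0.png')
cv2.imwrite('pics/both0.png',np.vstack([a,b])[:, :]) if 0 else None"
```

```text
(no output)
```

View pics/top0.png

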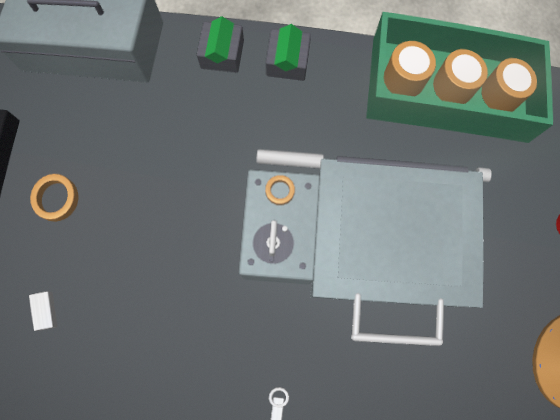

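View pics/side0.png

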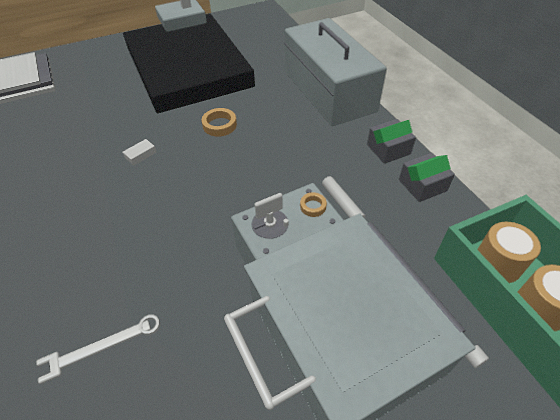

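Top view: the wing key stands at about (273,238) px, the ring at (280,189), the pull bar from (355,338) to (441,342) and the hinge at the rear edge. Side view: the key is at (269,208) and the bar from (229,317) to (270,403).

Run:
```python
from h import *
T=eyes.capture("top");S=eyes.capture("side")
a=onz(T,[354,338],104);b=onz(T,[441,342],104);print("bar top",a,b,np.linalg.norm(a-b))
a2=onz(S,[229,317],104);b2=onz(S,[270,403],104);print("bar side",a2,b2,np.linalg.norm(a2-b2))
print("tri",tri([T,S],[[354,338],[229,317]]),tri([T,S],[[441,342],[270,403]]))
# cover corners z=107
for q in([321,160],[483,168],[483,306],[314,296]): print("cov",onz(T,q,107))
# housing corners z 90
for q in([248,171],[319,173],[312,278],[240,274]): print("hous",onz(T,q,90))
for q,z in(([275,222],151),([271,253],151),([270.5,207],134)): print("key",z,onz(T,q,z))
for q in([256,204],[283,197]): print("key side",onz(S,q,151))
for n,p in(("t",T),("s",S)):
    for t in ("key","lid_bar"):
        for q in models.trace(t,p)[:1]:
            m=q["mask"];ys,xs=np.where(m);print(n,t,q["score"],m.sum(),xs.min(),xs.max(),ys.min(),ys.max(),cv2.minAreaRect(np.c_[xs,ys].astype(np.float32)))
big=lambda p,x,y:cv2.resize(p["img"][y:y+75,x:x+100],(800,600),interpolation=cv2.INTER_CUBIC)
cv2.imwrite("pics/crop1.png",np.vstack([cv2.resize(T["img"][205:280,225:325],(400,300),interpolation=2),cv2.resize(S["img"][180:255,230:330],(400,300),interpolation=2)]))
```

```text
bar top [456.81455072 -72.57604781 104.        ] [ 465.31860952 -197.34587275  104.        ] 125.05929886359314
bar side [460.83029895 -72.54387296 104.        ] [ 467.16003084 -192.58221729  104.        ] 120.20511476270195
tri [458.80644406 -72.69134085 104.78267864] [ 465.96370871 -194.65230798  112.43913938]
cov [707.09230594   4.01348602 107.        ]
cov [ 730.00150024 -243.4171832   107.        ]
cov [ 522.7404885  -254.54159582  107.        ]
cov [507.68788636  -9.48479717 107.        ]
hous [680.55000972 110.45162704  90.        ]
hous [691.87195871   3.84730391  90.        ]
hous [533.90469376  -4.60138073  90.        ]
hous [525.64326299  99.36545943  90.        ]
key 151 [596.8792849   57.80636037 151.        ]
key 151 [554.39205557  57.4176083  151.        ]
key 134 [620.35028327  67.3688089  134.        ]
key side [556.14712838  55.60920549 151.        ]
key side [598.01039727  50.82750572 151.        ]
t key 0.6 268 267 278 221 260 ((272.5, 240.5), (39.0, 11.0), 90.0)
s key 0.7 596 254 281 193 227 ((267.7958679199219, 210.00927734375), (33.05677795410156, 27.108373641967773), 87.39744567871094)
s lid_bar 0.94 28738 224 475 213 419 ((335.39971923828125, 322.05926513671875), (195.14239501953125, 208.99969482421875), 57.4582405090332)
```

View pics/crop1.png

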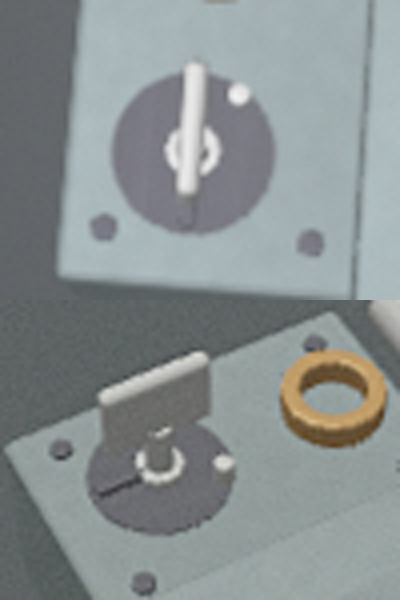

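Yaw is about 3.9° and the key axis is near (576, 55). The stop pin lies about 205° clockwise of the pointer, which matches the text. I'll write a move planner and go above the key.

```bash
cat >> h.py <<'E'
def plan(X,heading):
    s=state();R=s["tcp_rot"];sh=R.T@(np.array(X,float)-s["tcp_pos"])/1000
    h=np.radians(heading);y=np.array([np.cos(h),np.sin(h),0]);z=np.array([0,0,-1.]);G=np.c_[np.cross(y,z),y,z]
    rv=cv2.Rodrigues(R.T@G)[0].ravel()
    print("shift",np.round(sh,4).tolist(),"turn",np.round(rv,3).tolist())
def st():
    s=state();R=s["tcp_rot"];print(round(s["time_s"],2),"tcp",np.round(s["tcp_pos"],1),"head",round(np.degrees(np.arctan2(R[1,1],R[0,1])),2),"F",np.round(s["contact_force"],1),"M",np.round(s["moment"],2),"gap",round(s["finger_gap"]*91.9,1),"q",np.round(s["joint_positions"],0))
E
python3 -c "
from h import *
plan([576.5,55,230],93.9)"
```

```text
shift [-0.5361, -0.3559, 0.0096] turn [0.0, -0.0, -0.361]
```

{"fn": "apply_moves", "kwargs": {"targets": [[0.045,[-0.04,-0.025,0.001],[0,0,-0.05]],[0.045,[-0.08,-0.05,0.002],[0,0,-0.1]],[0.045,[-0.12,-0.08,0.003],[0,0,-0.15]],[0.045,[-0.16,-0.106,0.004],[0,0,-0.2]],[0.045,[-0.2,-0.133,0.005],[0,0,-0.25]],[0.045,[-0.24,-0.16,0.006],[0,0,-0.3]],[0.045,[-0.28,-0.186,0.007],[0,0,-0.361]],[0.045,[-0.32,-0.212,0.008],[0,0,-0.361]],[0.045,[-0.36,-0.239,0.009],[0,0,-0.361]],[0.045,[-0.4,-0.266,0.0096],[0,0,-0.361]]], "squeeze": 40}}

```text
time_s: 2.0
tcp_pos: [473.2, 178.6, 230.2]
tcp_rot: [[-0.998, -0.068, 0.001], [-0.068, 0.998, 0.0], [-0.001, 0.0, -1.0]]
contact_force: [1.8, 0.5, 0.2]
finger_gap: 0.49
```

```bash
python3 -c "
from h import *
st();plan([576.5,55,200],93.9)"
```

```text
2.0 tcp [473.2 178.6 230.2] head 93.89 F [1.8 0.5 0.2] M [ 0.06 -0.   -0.02] gap 45.0 q [  7.  -1. 103.   0.  78. -87.]
shift [-0.0946, -0.1304, 0.0302] turn [0.0, 0.001, -0.0]
```

{"fn": "apply_moves", "kwargs": {"targets": [[0.045,[-0.025,-0.033,0.007],[0,0,0]],[0.045,[-0.048,-0.066,0.015],[0,0,0]],[0.045,[-0.072,-0.098,0.022],[0,0,0]],[0.045,[-0.0946,-0.1304,0.03],[0,0,0]],[0.045,[-0.0946,-0.1304,0.03],[0,0,0]],[0.045,[-0.0946,-0.1304,0.03],[0,0,0]]]}}

```text
time_s: 2.6
tcp_pos: [576.4, 54.6, 199.8]
tcp_rot: [[-0.998, -0.067, -0.0], [-0.067, 0.998, 0.001], [0.0, 0.001, -1.0]]
contact_force: [-0.7, -0.2, -1.0]
finger_gap: 0.491
```

Run:
```python
from h import *
S=eyes.capture("side");T=eyes.capture("top");st();plan([576.5,55,143],93.9)
cv2.imwrite("pics/c2.png",np.hstack([cv2.resize(T["img"][150:300,190:340],(400,400),interpolation=2),cv2.resize(S["img"][110:260,190:340],(400,400),interpolation=2)]))
```

```text
2.7 tcp [576.   55.8 200.5] head 93.94 F [ 0.6  0.8 -0.2] M [ 0.09  0.   -0.06] gap 45.0 q [  -6.   11.   93.    0.   75. -100.]
shift [-0.0004, -0.0009, 0.0575] turn [0.001, 0.001, 0.001]
```

View pics/c2.png

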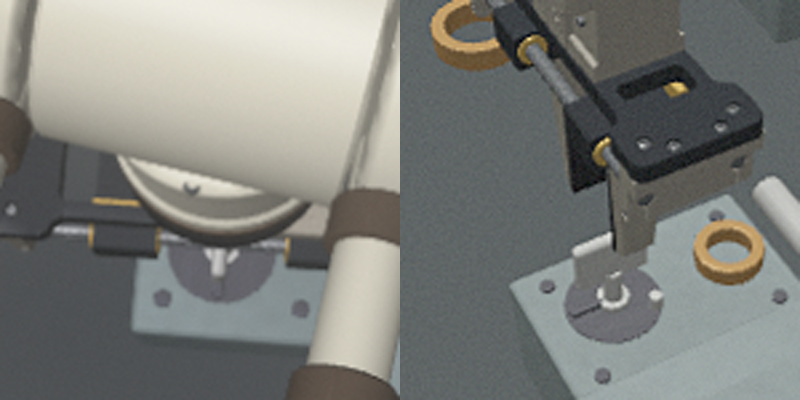

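The gripper stands over the key, with the near finger on the -y side of the wing and the wing between the fingers. I'll go down and close gently.

{"fn": "apply_moves", "kwargs": {"targets": [[0.045,[0,-0.001,0.015],[0,0,0]],[0.045,[0,-0.001,0.03],[0,0,0]],[0.045,[0,-0.001,0.045],[0,0,0]],[0.045,[0,-0.001,0.0575],[0,0,0]],[0.02,[0,-0.001,0.0575],[0,0,0]],[0.0,[0,-0.001,0.0575],[0,0,0]],[0.0,[0,-0.001,0.0575],[0,0,0]],[0.0,[0,-0.001,0.0575],[0,0,0]],[0.0,[0,-0.001,0.0575],[0,0,0]]], "squeeze": 10}}

```text
time_s: 3.6
tcp_pos: [576.5, 58.0, 143.8]
tcp_rot: [[-0.998, -0.068, 0.002], [-0.068, 0.998, 0.007], [-0.003, 0.007, -1.0]]
contact_force: [0.2, 10.6, 0.5]
finger_gap: 0.116
```

```bash
python3 -c "
from h import *
st();st()"
```

```text
3.6 tcp [576.5  58.  143.8] head 93.91 F [ 0.2 10.6  0.5] M [ 2.07 -0.01 -0.06] gap 10.7 q [  -6.   15.   96.    0.   69. -100.]
3.6 tcp [576.5  58.  143.8] head 93.91 F [ 0.2 10.6  0.5] M [ 2.07 -0.01 -0.06] gap 10.7 q [  -6.   15.   96.    0.   69. -100.]
```

{"fn": "apply_moves", "kwargs": {"targets": [[0.0,[0,0.001,0],[0,0,0]],[0.0,[0,0.001,0],[0,0,0]],[0.0,[0,0.001,0],[0,0,0]],[0.0,[0,0.001,0],[0,0,0]]]}}

```text
time_s: 4.0
tcp_pos: [576.5, 58.5, 143.9]
tcp_rot: [[-0.998, -0.068, 0.002], [-0.068, 0.998, 0.007], [-0.003, 0.007, -1.0]]
contact_force: [0.4, -2.7, -2.4]
finger_gap: 0.118
```

```bash
python3 -c "
from h import *
st()"
```

```text
4.0 tcp [576.5  58.5 143.9] head 93.89 F [ 0.4 -2.7 -2.4] M [-0.41 -0.03  0.  ] gap 10.9 q [  -6.   15.   96.    0.   69. -100.]
```

{"fn": "apply_moves", "kwargs": {"targets": [[0.0,[0,0,0],[0,0,0]],[0.0,[0,0,0],[0,0,0]],[0.0,[0,0,0],[0,0,0]]], "squeeze": 45}}

```text
time_s: 4.3
tcp_pos: [576.5, 58.5, 143.8]
tcp_rot: [[-0.998, -0.068, 0.002], [-0.068, 0.998, 0.007], [-0.003, 0.007, -1.0]]
contact_force: [0.3, -1.8, -1.9]
finger_gap: 0.089
```

```bash
python3 -c "
from h import *
st()"
```

```text
4.3 tcp [576.5  58.5 143.8] head 93.89 F [ 0.3 -1.8 -1.9] M [-0.32  0.01 -0.03] gap 8.2 q [  -6.   15.   96.    0.   69. -100.]
```

{"fn": "apply_moves", "kwargs": {"targets": [[0.0,[0,0,0],[0,0,0.1]],[0.0,[0,0,0],[0,0,0.2]],[0.0,[0,0,0],[0,0,0.3]],[0.0,[0,0,0],[0,0,0.4]],[0.0,[0,0,0],[0,0,0.5]],[0.0,[0,0,0],[0,0,0.6]],[0.0,[0,0,0],[0,0,0.6]]]}}

```text
time_s: 5.0
tcp_pos: [576.6, 58.8, 143.9]
tcp_rot: [[-0.862, 0.508, 0.002], [0.508, 0.862, 0.007], [0.002, 0.007, -1.0]]
contact_force: [0.6, -1.0, -2.9]
finger_gap: 0.092
```

```bash
python3 -c "
from h import *
st()"
```

```text
5.0 tcp [576.6  58.8 143.9] head 59.5 F [ 0.6 -1.  -2.9] M [-0.17 -0.13  0.03] gap 8.5 q [ -6.  15.  96.   0.  69. -66.]
```

{"fn": "apply_moves", "kwargs": {"targets": [[0.0,[0,0,0],[0,0,0.1]],[0.0,[0,0,0],[0,0,0.2]],[0.0,[0,0,0],[0,0,0.3]],[0.0,[0,0,0],[0,0,0.4]],[0.0,[0,0,0],[0,0,0.5]],[0.0,[0,0,0],[0,0,0.6]],[0.0,[0,0,0],[0,0,0.7]]]}}

```text
time_s: 5.7
tcp_pos: [576.9, 59.2, 143.9]
tcp_rot: [[-0.331, 0.943, 0.003], [0.943, 0.331, 0.008], [0.006, 0.006, -1.0]]
contact_force: [3.4, 0.8, -3.3]
finger_gap: 0.092
```

Run:
```python
from h import *
st()
S=eyes.capture("side");T=eyes.capture("top");st()
cv2.imwrite("pics/c3.png",np.hstack([cv2.resize(T["img"][180:300,210:330],(400,400),interpolation=2),cv2.resize(S["img"][140:260,200:320],(400,400),interpolation=2)]))
```

```text
5.7 tcp [576.9  59.2 143.9] head 19.35 F [ 3.4  0.8 -3.3] M [-0.18 -0.35  0.23] gap 8.5 q [ -6.  15.  96.   0.  69. -26.]
5.8 tcp [576.9  59.1 143.9] head 19.51 F [ 2.6  0.7 -2.5] M [-0.11 -0.35  0.06] gap 8.2 q [ -6.  15.  96.   0.  69. -26.]
```

View pics/c3.png

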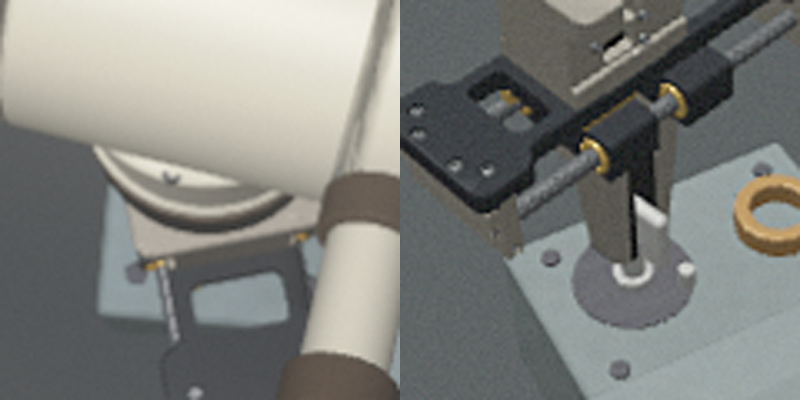

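The wing is held edge-on in the fingers and has turned with them (74° so far). I'll release, re-grip, and make the second partial turn.

{"fn": "apply_moves", "kwargs": {"targets": [[0.03,[0,0,0],[0,0,0]],[0.03,[0,0,0],[0,0,0]],[0.03,[0,0,0],[0,0,0]],[0.0,[0,0,0],[0,0,0]],[0.0,[0,0,0],[0,0,0]],[0.0,[0,0,0],[0,0,0]],[0.0,[0,0,0],[0,0,0]]]}}

```text
time_s: 6.5
tcp_pos: [576.9, 59.1, 144.0]
tcp_rot: [[-0.334, 0.942, 0.003], [0.942, 0.334, 0.008], [0.006, 0.006, -1.0]]
contact_force: [0.3, 0.0, 0.8]
finger_gap: 0.088
```

{"fn": "apply_moves", "kwargs": {"targets": [[0.0,[0,0,0],[0,0,0.12]],[0.0,[0,0,0],[0,0,0.24]],[0.0,[0,0,0],[0,0,0.36]],[0.0,[0,0,0],[0,0,0.48]],[0.0,[0,0,0],[0,0,0.6]],[0.0,[0,0,0],[0,0,0.72]],[0.0,[0,0,0],[0,0,0.84]],[0.0,[0,0,0],[0,0,0.96]],[0.0,[0,0,0],[0,0,1.08]],[0.0,[0,0,0],[0,0,1.2]]]}}

```text
time_s: 7.5
tcp_pos: [577.6, 58.9, 144.0]
tcp_rot: [[0.76, 0.65, 0.005], [0.65, -0.76, 0.007], [0.008, -0.002, -1.0]]
contact_force: [2.3, 0.4, -1.6]
finger_gap: 0.091
```

```bash
python3 -c "
from h import *
st()"
```

```text
7.5 tcp [577.6  58.9 144. ] head -49.46 F [ 2.3  0.4 -1.6] M [-0.28 -0.37  0.3 ] gap 8.4 q [-6. 15. 96.  0. 69. 43.]
```

{"fn": "apply_moves", "kwargs": {"targets": [[0.03,[0,0,0],[0,0,0]],[0.03,[0,0,0],[0,0,0]],[0.03,[0,0,0],[0,0,0]],[0.0,[0,0,0],[0,0,0]],[0.0,[0,0,0],[0,0,0]],[0.0,[0,0,0],[0,0,0]],[0.0,[0,0,0],[0,0,0]]]}}

```text
time_s: 8.2
tcp_pos: [577.6, 58.9, 144.0]
tcp_rot: [[0.76, 0.65, 0.005], [0.65, -0.76, 0.007], [0.008, -0.002, -1.0]]
contact_force: [-0.5, -0.7, -0.3]
finger_gap: 0.089
```

{"fn": "apply_moves", "kwargs": {"targets": [[0.0,[0,0,0],[0,0,0.12]],[0.0,[0,0,0],[0,0,0.24]],[0.0,[0,0,0],[0,0,0.36]],[0.0,[0,0,0],[0,0,0.48]],[0.0,[0,0,0],[0,0,0.6]],[0.0,[0,0,0],[0,0,0.7]],[0.0,[0,0,0],[0,0,0.8]],[0.0,[0,0,0],[0,0,0.86]],[0.0,[0,0,0],[0,0,0.9]]]}}

```text
time_s: 9.1
tcp_pos: [577.7, 58.4, 144.1]
tcp_rot: [[0.981, -0.192, 0.006], [-0.192, -0.981, 0.006], [0.004, -0.007, -1.0]]
contact_force: [0.3, -0.6, 0.1]
finger_gap: 0.098
```

```bash
python3 -c "
from h import *
st()"
```

```text
9.1 tcp [577.7  58.4 144.1] head -101.06 F [ 0.3 -0.6  0.1] M [-0.48  0.08  0.35] gap 9.0 q [-6. 15. 96.  0. 69. 95.]
```

{"fn": "apply_moves", "kwargs": {"targets": [[0.0,[0,0,0],[0,0,0.04]],[0.0,[0,0,0],[0,0,0.08]],[0.0,[0,0,0],[0,0,0.12]],[0.0,[0,0,0],[0,0,0.16]]], "squeeze": 58}}

```text
time_s: 9.5
tcp_pos: [577.7, 58.3, 144.0]
tcp_rot: [[0.938, -0.346, 0.005], [-0.346, -0.938, 0.005], [0.003, -0.007, -1.0]]
contact_force: [-0.5, 0.2, -0.5]
finger_gap: 0.087
```

```bash
python3 -c "
from h import *
st()"
```

```text
9.5 tcp [577.7  58.3 144. ] head -110.26 F [-0.5  0.2 -0.5] M [-0.28  0.15  0.26] gap 8.0 q [ -6.  15.  96.   0.  69. 104.]
```

{"fn": "apply_moves", "kwargs": {"targets": [[0.0,[0,0,0],[0,0,0.04]],[0.0,[0,0,0],[0,0,0.08]],[0.0,[0,0,0],[0,0,0.12]]]}}

```text
time_s: 9.8
tcp_pos: [577.6, 58.3, 144.0]
tcp_rot: [[0.89, -0.456, 0.005], [-0.456, -0.89, 0.004], [0.003, -0.006, -1.0]]
contact_force: [-0.5, 0.3, 0.2]
finger_gap: 0.093
```

```bash
python3 -c "
from h import *
st()"
```

```text
9.8 tcp [577.6  58.3 144. ] head -117.13 F [-0.5  0.3  0.2] M [-0.19  0.08  0.54] gap 8.5 q [ -6.  15.  96.   0.  69. 111.]
```

{"fn": "apply_moves", "kwargs": {"targets": [[0.0,[0,0,0],[0,0,0.04]],[0.0,[0,0,0],[0,0,0.07]],[0.0,[0,0,0],[0,0,0.07]]]}}

```text
time_s: 10.1
tcp_pos: [577.7, 58.3, 144.1]
tcp_rot: [[0.857, -0.516, 0.005], [-0.516, -0.857, 0.004], [0.003, -0.006, -1.0]]
contact_force: [0.4, 0.5, -0.4]
finger_gap: 0.105
```

Run:
```python
from h import *
st()
S=eyes.capture("side");st()
cv2.imwrite("pics/c4.png",cv2.resize(S["img"][170:250,230:310],(480,480),interpolation=2))
```

```text
10.1 tcp [577.7  58.3 144.1] head -121.07 F [ 0.4  0.5 -0.4] M [-0.16  0.06  0.87] gap 9.7 q [ -6.  15.  96.   0.  69. 115.]
10.15 tcp [577.6  58.3 144. ] head -121.05 F [ 0.2  0.9 -0.2] M [-0.14  0.1   0.94] gap 9.6 q [ -6.  15.  96.   0.  69. 115.]
```

View pics/c4.png

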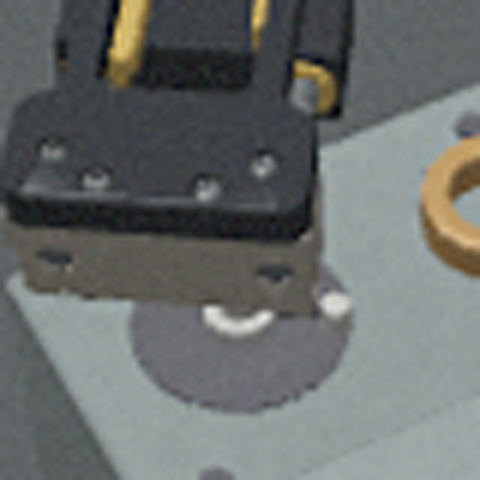

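The torque rose to 0.94 N m with no further travel, well above the 0.35 turning torque, so the key is against its stop. I'll release, lift, and check the pointer.

{"fn": "apply_moves", "kwargs": {"targets": [[0.045,[0,0,0],[0,0,0]],[0.045,[0,0,0],[0,0,0]],[0.045,[0,0,0],[0,0,0]],[0.045,[0,0,-0.02],[0,0,0]],[0.045,[0,0,-0.05],[0,0,0]],[0.045,[0,0,-0.08],[0,0,0]],[0.045,[0,0,-0.1],[0,0,0]],[0.045,[0,0,-0.1],[0,0,0]]]}}

```text
time_s: 10.95
tcp_pos: [579.1, 57.7, 247.8]
tcp_rot: [[0.857, -0.516, 0.012], [-0.516, -0.857, 0.003], [0.009, -0.009, -1.0]]
contact_force: [-0.0, -0.8, 0.6]
finger_gap: 0.488
```

Run:
```python
from h import *
plan([461.5,-134,210],3.9); st()
S=eyes.capture("side")
cv2.imwrite("pics/c5.png",cv2.resize(S["img"][170:250,230:310],(480,480),interpolation=2))
```

```text
shift [-0.0021, 0.2252, 0.0357] turn [0.004, -0.015, -2.181]
10.95 tcp [579.1  57.7 247.8] head -121.06 F [-0.  -0.8  0.6] M [-0.02  0.12 -0.04] gap 44.8 q [ -6.   9.  90.   0.  80. 115.]
```

View pics/c5.png

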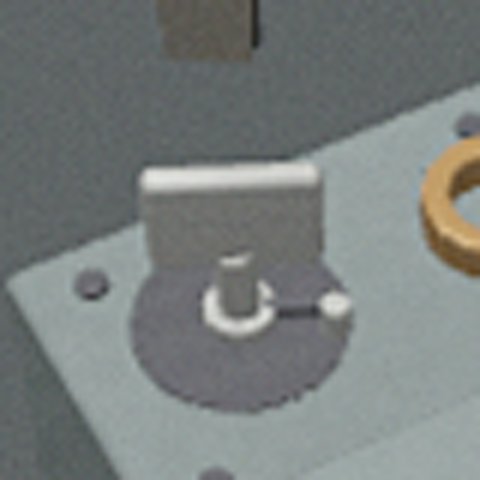

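The pointer touches the pin, so the key is fully wound. Next I go over the bar.

{"fn": "apply_moves", "kwargs": {"targets": [[0.042,[0,0.022,0.003],[0.004,-0.007,-0.14]],[0.042,[0,0.045,0.006],[0.004,-0.01,-0.28]],[0.042,[0,0.067,0.009],[0.004,-0.015,-0.42]],[0.042,[0,0.09,0.012],[0.004,-0.015,-0.56]],[0.042,[0,0.112,0.015],[0.004,-0.015,-0.7]],[0.042,[0,0.135,0.018],[0.004,-0.015,-0.84]],[0.042,[0,0.158,0.02],[0.004,-0.015,-0.98]],[0.042,[0,0.18,0.024],[0.004,-0.015,-1.12]],[0.042,[0,0.203,0.03],[0.004,-0.015,-1.26]],[0.042,[-0.002,0.225,0.034],[0.004,-0.015,-1.4]]]}}

```text
time_s: 12.0
tcp_pos: [458.8, -134.0, 207.0]
tcp_rot: [[0.65, 0.76, -0.009], [0.76, -0.65, 0.007], [-0.0, -0.011, -1.0]]
contact_force: [0.5, 0.3, -0.7]
finger_gap: 0.457
```

Run:
```python
from h import *
plan([462,-134,180],3.9); st()
```

```text
shift [0.0021, 0.0028, 0.027] turn [-0.011, -0.004, -0.776]
12.0 tcp [ 458.8 -134.   207. ] head -40.54 F [ 0.5  0.3 -0.7] M [-0.1   0.12 -0.03] gap 42.0 q [-31.  -4. 108.   0.  76.  10.]
```

{"fn": "apply_moves", "kwargs": {"targets": [[0.042,[0.0,0.001,0.005],[-0.01,-0.004,-0.13]],[0.042,[0.001,0.001,0.01],[-0.01,-0.004,-0.26]],[0.042,[0.001,0.002,0.015],[-0.01,-0.004,-0.39]],[0.042,[0.002,0.003,0.02],[-0.01,-0.004,-0.52]],[0.042,[0.002,0.003,0.025],[-0.01,-0.004,-0.65]],[0.042,[0.002,0.003,0.027],[-0.01,-0.004,-0.776]],[0.042,[0.002,0.003,0.027],[-0.01,-0.004,-0.776]]]}}

```text
time_s: 12.7
tcp_pos: [460.8, -133.5, 177.7]
tcp_rot: [[-0.068, 0.998, -0.004], [0.998, 0.068, 0.003], [0.003, -0.004, -1.0]]
contact_force: [0.3, 0.7, 0.3]
finger_gap: 0.458
```

Run:
```python
from h import *
plan([462,-134,110],3.9); st()
S=eyes.capture("side");T=eyes.capture("top")
cv2.imwrite("pics/c6.png",np.hstack([cv2.resize(T["img"][240:390,320:470],(400,400),interpolation=2),cv2.resize(S["img"][220:420,160:360],(400,400),interpolation=2)]))
```

```text
shift [-0.0008, 0.0014, 0.0676] turn [-0.004, -0.003, 0.0]
12.7 tcp [ 460.8 -133.5  177.7] head 3.92 F [0.3 0.7 0.3] M [-0.06  0.07  0.01] gap 42.1 q [-31.  -2. 110.   0.  72. -35.]
```

View pics/c6.png

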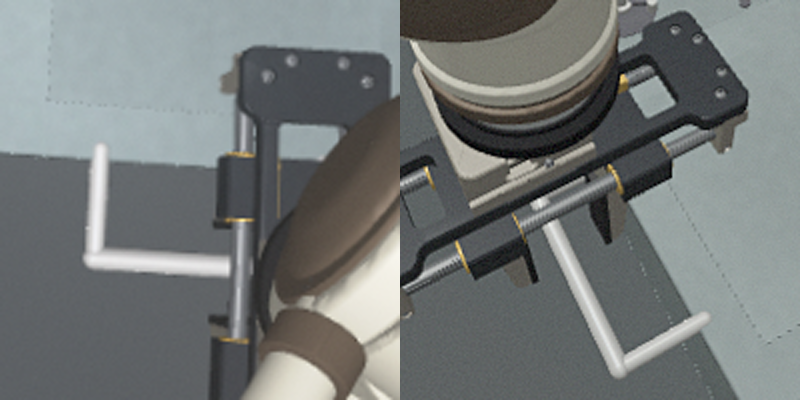

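The bar runs between the two fingers with clearance on both sides. I'll go down and close gently.

{"fn": "apply_moves", "kwargs": {"targets": [[0.042,[0,0.001,0.02],[0,0,0]],[0.042,[0,0.001,0.04],[0,0,0]],[0.042,[0,0.001,0.06],[0,0,0]],[0.042,[0,0.001,0.0675],[0,0,0]],[0.02,[0,0.001,0.0675],[0,0,0]],[0.0,[0,0.001,0.0675],[0,0,0]],[0.0,[0,0.001,0.0675],[0,0,0]],[0.0,[0,0.001,0.0675],[0,0,0]],[0.0,[0,0.001,0.0675],[0,0,0]]], "squeeze": 10}}

```text
time_s: 13.7
tcp_pos: [463.0, -134.0, 112.1]
tcp_rot: [[-0.065, 0.998, -0.001], [0.998, 0.065, 0.001], [0.001, -0.001, -1.0]]
contact_force: [1.4, -0.4, 1.3]
finger_gap: 0.126
```

```bash
python3 -c "
from h import *
st()"
```

```text
13.7 tcp [ 463.  -134.   112.1] head 3.72 F [ 1.4 -0.4  1.3] M [-0.05 -0.19 -0.02] gap 11.6 q [-31.   3. 113.   0.  64. -34.]
```

The bar is gripped: the gap is 11.6 mm for a 12 mm bar, and the side forces are small. Now I lift along the 255 mm arc.

{"fn": "apply_moves", "kwargs": {"targets": [[0.0,[0,0,0],[0,0,0]],[0.0,[0,0,0],[0,0,0]],[0.0,[0,0.0003,-0.0127],[0,0,0]],[0.0,[0,0.0013,-0.0255],[0,0,0]],[0.0,[0,0.0029,-0.0381],[0,0,0]],[0.0,[0,0.0051,-0.0507],[0,0,0]],[0.0,[0,0.0079,-0.0631],[0,0,0]],[0.0,[0,0.0114,-0.0754],[0,0,0]],[0.0,[0,0.0155,-0.0874],[0,0,0]],[0.0,[0,0.0155,-0.0874],[0,0,0]]], "squeeze": 25}}

```text
time_s: 14.7
tcp_pos: [481.1, -133.0, 202.3]
tcp_rot: [[-0.065, 0.998, 0.006], [0.998, 0.065, -0.0], [-0.001, 0.006, -1.0]]
contact_force: [9.6, 0.9, -5.7]
finger_gap: 0.124
```

```bash
cat >> h.py <<'E'
def arc(ths,z0=112.1,x0=463.0):
    s=state();dz=s["tcp_pos"][2]-z0;dx=s["tcp_pos"][0]-x0
    th=np.arcsin(dz/255);print("theta z",round(th,3),"x/z",round(2*np.arctan2(dx/np.cos(np.radians(3.9)),dz),3))
    X=np.array([463.0,-134,z0])
    for t in ths:
        w=X+[255*(1-np.cos(t))*.9977,255*(1-np.cos(t))*.068,255*np.sin(t)]
        print(t,np.round(s["tcp_rot"].T@(w-s["tcp_pos"])/1000,4).tolist())
E
python3 -c "
from h import *
st();arc([.4,.45,.5,.55,.6,.65,.7,.75,.8,.83,.86,.88])"
```

```text
14.7 tcp [ 481.1 -133.   202.3] head 3.74 F [ 9.6  0.9 -5.7] M [ 0.01 -1.3  -0.04] gap 11.4 q [-29.  -1. 106.   0.  74. -33.]
theta z 0.361 x/z 0.397
0.4 [0.0002, 0.0021, -0.0091]
0.45 [0.0002, 0.0074, -0.0207]
0.5 [0.0002, 0.0133, -0.032]
0.55 [0.0003, 0.0197, -0.043]
0.6 [0.0003, 0.0267, -0.0537]
0.65 [0.0003, 0.0343, -0.064]
0.7 [0.0003, 0.0423, -0.0739]
0.75 [0.0003, 0.0508, -0.0834]
0.8 [0.0003, 0.0598, -0.0924]
0.83 [0.0004, 0.0654, -0.0976]
0.86 [0.0004, 0.0711, -0.1027]
0.88 [0.0004, 0.075, -0.1059]
```

{"fn": "apply_moves", "kwargs": {"targets": [[0.0,[0,0.0005,0],[0,0,0]],[0.0,[0,0.004,-0.0094],[0,0,0]],[0.0,[0,0.0083,-0.0186],[0,0,0]],[0.0,[0,0.013,-0.0277],[0,0,0]],[0.0,[0,0.0181,-0.0365],[0,0,0]],[0.0,[0,0.0235,-0.0452],[0,0,0]],[0.0,[0,0.0235,-0.0452],[0,0,0]]]}}

```text
time_s: 15.4
tcp_pos: [506.5, -131.5, 249.0]
tcp_rot: [[-0.065, 0.998, 0.011], [0.998, 0.065, -0.001], [-0.001, 0.011, -1.0]]
contact_force: [9.0, -1.6, -7.1]
finger_gap: 0.127
```

Run:
```python
from h import *
st();arc([.6])
T=eyes.capture("top");S=eyes.capture("side")
cv2.imwrite("pics/c7.png",np.hstack([T["img"][130:400,290:500],S["img"][150:420,180:450]]))
```

```text
15.4 tcp [ 506.5 -131.5  249. ] head 3.74 F [ 9.  -1.6 -7.1] M [-0.22 -1.31 -0.11] gap 11.7 q [-28.   0. 100.   0.  79. -32.]
theta z 0.567 x/z 0.616
0.6 [0.0004, 0.0011, -0.007]
```

View pics/c7.png

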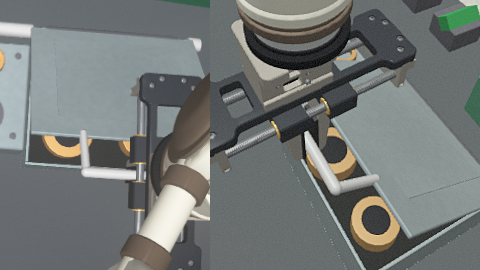

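Cover up, interior visible, bar still in the fingers. I estimate θ at about 0.60 from the arc chords; the tangential load falls towards zero as it should near the balance point. I'll go on, past the balance point.

{"fn": "apply_moves", "kwargs": {"targets": [[0.0,[0,0.002,0],[0,0,0]],[0.0,[0,0.008,-0.0083],[0,0,0]],[0.0,[0,0.0142,-0.0164],[0,0,0]],[0.0,[0,0.0207,-0.0242],[0,0,0]],[0.0,[0,0.0276,-0.0317],[0,0,0]],[0.0,[0,0.0348,-0.039],[0,0,0]],[0.0,[0,0.0348,-0.039],[0,0,0]]]}}

```text
time_s: 16.2
tcp_pos: [539.8, -129.6, 289.9]
tcp_rot: [[-0.065, 0.998, 0.008], [0.998, 0.065, -0.002], [-0.003, 0.008, -1.0]]
contact_force: [-7.5, -1.0, 5.6]
finger_gap: 0.12
```

```bash
cat >> h.py <<'E'
def ang(T,S,a,b):
    # bar ends: a=+y end in top, b=-y end in side; start pixels at theta=0, bar z 104
    for p,q0,q in((T,[354,338],a),(S,[270,403],b)):
        X0=onz(p,q0,104); u=np.array([.9977,.068,0])
        f=lambda t:X0+255*(1-np.cos(t))*u+[0,0,255*np.sin(t)]
        ts=np.arange(0,1.5,.002);e=[np.hypot(*(np.array(proj(p,f(t)))-q)) for t in ts];i=int(np.argmin(e));print("theta cam",round(ts[i],3),"err px",round(e[i],2))
E
python3 - <<'E'
from h import *
st();arc([.6])
# previous picture pixel check
T=eyes.capture("top");S=eyes.capture("side");ang(T,S,[376,305],[305,340])
E
```

```text
16.2 tcp [ 539.8 -129.6  289.9] head 3.74 F [-7.5 -1.   5.6] M [-0.2   1.33 -0.06] gap 11.1 q [-26.   4.  91.   0.  84. -30.]
theta z 0.772 x/z 0.817
0.6 [0.0008, -0.0326, 0.0336]
theta cam 0.588 err px 1.53
theta cam 0.572 err px 2.33
```

{"fn": "apply_moves", "kwargs": {"targets": [[0.0,[0,0,0],[0,0,0]],[0.0,[0,0.0055,-0.0053],[0,0,0]],[0.0,[0,0.013,-0.012],[0,0,0]],[0.0,[0,0.0212,-0.0186],[0,0,0]],[0.0,[0,0.0252,-0.0217],[0,0,0]],[0.0,[0,0.0252,-0.0217],[0,0,0]],[0.0,[0,0.0252,-0.0217],[0,0,0]]]}}

```text
time_s: 17.0
tcp_pos: [564.0, -128.1, 311.6]
tcp_rot: [[-0.065, 0.998, 0.006], [0.998, 0.065, -0.003], [-0.003, 0.006, -1.0]]
contact_force: [-2.4, -1.1, 2.4]
finger_gap: 0.12
```

Run:
```python
from h import *
st();arc([.6])
T=eyes.capture("top");S=eyes.capture("side")
cv2.imwrite("pics/T8.png",T["img"]);cv2.imwrite("pics/S8.png",S["img"])
cv2.imwrite("pics/c8.png",np.hstack([cv2.resize(T["img"][210:310,340:440],(400,400),interpolation=2),cv2.resize(S["img"][240:340,270:370],(400,400),interpolation=2)]))
```

```text
17.0 tcp [ 564.  -128.1  311.6] head 3.73 F [-2.4 -1.1  2.4] M [-0.47  0.52 -0.06] gap 11.0 q [-25.   7.  86.   0.  87. -29.]
theta z 0.898 x/z 0.939
0.6 [0.001, -0.057, 0.0551]
```

View pics/c8.png

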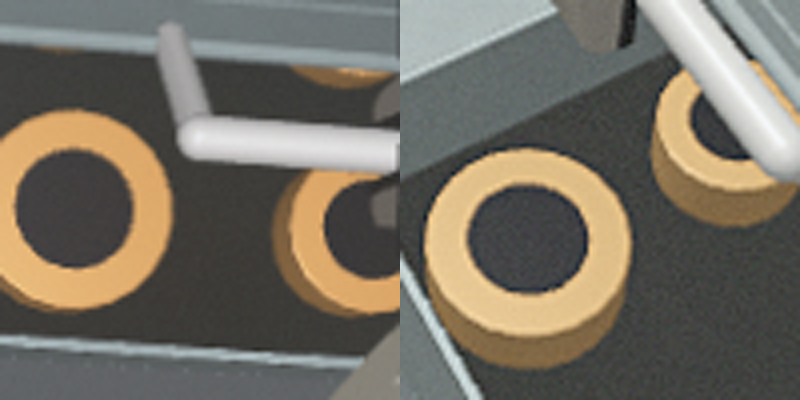

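The zoom shows the +y bar corner at about (386.5,244.5) px in the top view and the -y bar end at about (366,281) px in the side view.

```bash
python3 - <<'E'
from h import *
T=eyes.capture("top");S=eyes.capture("side");ang(T,S,[386.5,244.5],[366,281]);st()
# refit: circle r=255 through TCP track
from scipy.optimize import least_squares
P=np.array([[463,112.1],[481.1,202.3],[506.5,249.0],[539.8,289.9],[564,311.6]])
for sel in (P,P[1:]):
    r=least_squares(lambda c:np.hypot((sel[:,0]-c[0])/.9977,sel[:,1]-c[1])-255,[717,112])
    c=r.x;print("centre",c,"res",r.fun.round(2),"th",np.arctan2(sel[:,1]-c[1],(c[0]-sel[:,0])/.9977).round(3))
E
python3 -c "
import cv2,numpy as np
a=cv2.imread('pics/top0.png');b=cv2.imread('pics/side0.png')
cv2.imwrite('pics/c9.png',np.hstack([cv2.resize(a[290:390,340:440],(400,400),interpolation=2),cv2.resize(b[320:420,220:320],(400,400),interpolation=2)]))"
```

```text
theta cam 0.93 err px 1.57
theta cam 0.906 err px 4.75
17.2 tcp [ 563.7 -128.2  311.3] head 3.71 F [-2.4 -2.4  3. ] M [-0.5   0.7  -0.06] gap 11.2 q [-25.   7.  86.   0.  87. -29.]
centre [717.53741715 107.67123026] res [ 0.16  0.18 -0.61 -0.16  0.48] th [0.017 0.38  0.589 0.797 0.924]
centre [717.9321553  108.11389234] res [ 0.38 -0.52 -0.2   0.36] th [0.378 0.587 0.794 0.922]
```

View pics/c9.png

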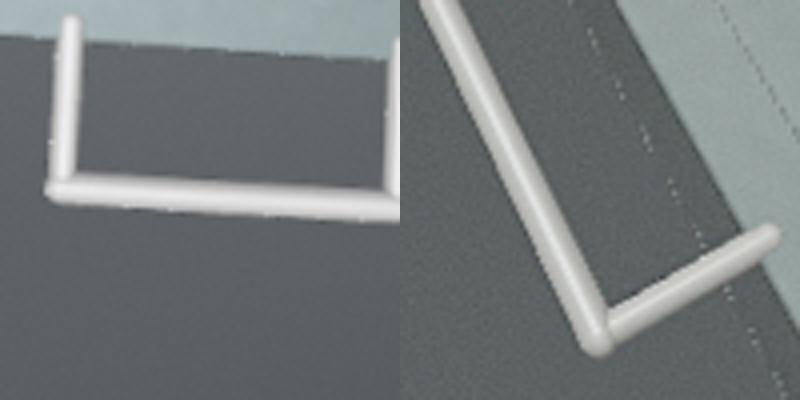

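The track fit gives θ ≈ 0.923 and the cameras 0.93, so the cover is past the balance point at 0.80 and still held. Now I bring it back to 0.695.

{"fn": "apply_moves", "kwargs": {"targets": [[0.0,[0,-0.0066,0.0051],[0,0,0]],[0.0,[0,-0.0144,0.0117],[0,0,0]],[0.0,[0,-0.0219,0.0186],[0,0,0]],[0.0,[0,-0.0292,0.0258],[0,0,0]],[0.0,[0,-0.0361,0.0332],[0,0,0]],[0.0,[0,-0.0403,0.038],[0,0,0]],[0.0,[0,-0.042,0.04],[0,0,0]],[0.0,[0,-0.042,0.04],[0,0,0]],[0.0,[0,-0.042,0.04],[0,0,0]]]}}

```text
time_s: 18.1
tcp_pos: [522.3, -130.6, 271.1]
tcp_rot: [[-0.065, 0.998, 0.007], [0.998, 0.065, -0.001], [-0.002, 0.007, -1.0]]
contact_force: [0.7, 1.9, 1.6]
finger_gap: 0.121
```

```bash
cat >> h.py <<'E'
def th():
    p=state()["tcp_pos"];d=np.array([(717.7-p[0])/.9977,p[2]-107.9]);print("theta fit",round(np.arctan2(d[1],d[0]),3),"r",round(np.hypot(*d),1))
E
python3 - <<'E'
from h import *
st();th()
T=eyes.capture("top");S=eyes.capture("side");st();th()
cv2.imwrite("pics/c10.png",np.hstack([cv2.resize(T["img"][230:330,340:440],(400,400),interpolation=2),cv2.resize(S["img"][260:360,270:370],(400,400),interpolation=2)]))
E
```

```text
18.1 tcp [ 522.3 -130.6  271.1] head 3.73 F [0.7 1.9 1.6] M [ 0.3  -0.21 -0.04] gap 11.1 q [-27.   2.  95.   0.  82. -31.]
theta fit 0.695 r 254.9
18.2 tcp [ 522.4 -130.6  271.2] head 3.73 F [ 1.   3.6 -0.1] M [ 0.38 -0.32 -0.03] gap 11.2 q [-27.   2.  95.   0.  82. -31.]
theta fit 0.695 r 254.9
```

View pics/c10.png

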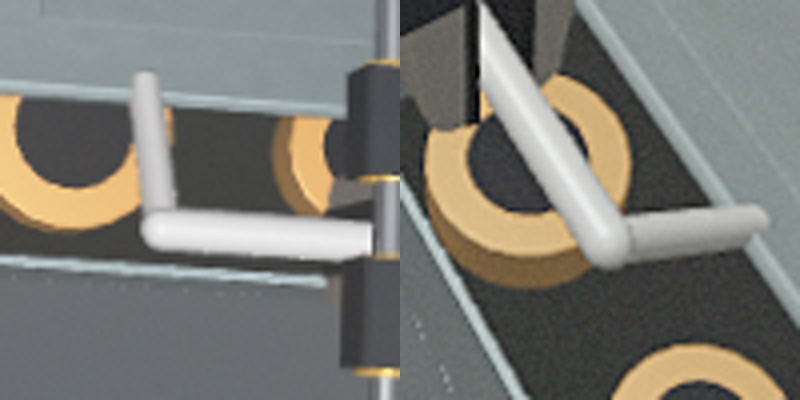

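The bar is held between the fingers. Its ends are at about (376.3,288) px in the top view and (322,324) px in the side view. I'll check the angle with both cameras and the refined start pixels.

```bash
sed -i 's/\[354,338\],a/[352.5,337.5],a/; s/\[270,403\],b/[269.5,406],b/' h.py
python3 - <<'E'
from h import *
T=eyes.capture("top");S=eyes.capture("side")
ang(T,S,[376.3,288],[322,324]);print("at high pos:");ang(T,S,[387,244.5],[366.3,280]);st();th()
E
```

```text
theta cam 0.696 err px 0.75
theta cam 0.688 err px 2.62
at high pos:
theta cam 0.928 err px 1.05
theta cam 0.918 err px 1.84
18.3 tcp [ 522.4 -130.6  271.2] head 3.73 F [1.  3.3 0.1] M [ 0.45 -0.31 -0.06] gap 11.1 q [-27.   2.  95.   0.  82. -31.]
theta fit 0.695 r 255.0
```

Both cameras and the track fit agree on 0.69–0.70 rad. I'll hold for a few rows to let it settle, then hand in.

{"fn": "apply_moves", "kwargs": {"targets": [[0.0,[0,0,0],[0,0,0]],[0.0,[0,0,0],[0,0,0]],[0.0,[0,0,0],[0,0,0]],[0.0,[0,0,0],[0,0,0]],[0.0,[0,0,0],[0,0,0]]], "squeeze": 30}}

```text
time_s: 18.8
tcp_pos: [522.4, -130.6, 271.2]
tcp_rot: [[-0.065, 0.998, 0.007], [0.998, 0.065, -0.002], [-0.002, 0.007, -1.0]]
contact_force: [-0.2, 2.2, 0.3]
finger_gap: 0.119
```

Run:
```python
from h import *
st();th();s=state();print(np.abs(s["qd"]).max())
print(env.finish_job())
```

```text
18.8 tcp [ 522.4 -130.6  271.2] head 3.73 F [-0.2  2.2  0.3] M [ 0.31 -0.3  -0.04] gap 10.9 q [-27.   2.  95.   0.  82. -31.]
theta fit 0.695 r 254.9
0.10039116565433803
the job is handed in; nothing more can be done
None
```

The job is handed in at 18.8 s: the key is fully wound and the gripper is holding the cover still at about 0.695 rad, six degrees under the balance point.

- **Key:** I turned it clockwise in three partial turns, releasing and re-gripping between them. At the end the torque rose to 0.94 N m with no further travel, and the picture afterwards showed the pointer touching the pin.
- **Cover:** I lifted it by the bar to about 0.92 rad, past the balance point at 0.80, keeping hold throughout. I then brought it back down to 0.695 rad.
- **Last checks:** The circle fitted to the tool's path gave 0.695 rad, and the two cameras gave 0.696 and 0.688. Forces were about 2 N and the arm was still. The simpler angle from tool height alone read about 0.02–0.03 rad lower than the fitted circle during the lift. I went by the circle fit, which the cameras support.
- **Rest of the bench:** The gripper touched only the key and the bar. I did not take a closing picture of the whole bench.

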